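# Clear the vegetable slicer and hold its guard open

## Task

Keeping the guard shut, sweep the four vegetable trimmings off the slicer's discharge bed into the catch tray at its left end with the brush, not with the gripper, then stand the brush back on its bristles on the worktop. Then raise the hinged guard, which has a bar handle in front, and hold it open with the gripper at 45 degrees from shut, within five degrees, so that a colleague can reach the blade; it falls shut when let go, so finish while still holding it there. Leave the mug, the bowl and the jar where they are.

Things in the scene. Friction and masses are not known exactly. Their poses are not given: they have to be found in the camera images.
- slicer: Countertop vegetable slicer, fixed to the worktop, turned up to 0.2 rad. Origin at worktop height; x points away from the robot, y to the left (the way to sweep). In its frame, mm: blade chamber at the right, x -85 to 95, y -160 to -10, top z 118, covered by the guard; behind it a motor block 95 high, x 95 to 185. The discharge bed is left of the chamber, the catch tray left of the bed
- bed_end (a point): Middle of the open left edge of the discharge bed, slicer (0, 180, 60) mm. Bed: flat steel, top z 60, x -80 to 80, y -10 to 180 in the slicer's frame, front fence 5 thick to z 75, rear fence to z 100; it drops off at this edge into the tray. The trimmings start at y 65 to 160; y -10 to 60 is free for the brush to come down
- tray_in (a point): Centre of the catch tray's floor, slicer (0, 244, 4) mm. Open steel tray, part of the slicer: x -110 to 110, y 182 to 306 outside in the slicer's frame, walls 4 thick, rim z 45
- guard (a joint): Angle of the guard, rad: 0 shut (level), growing as its front edge rises; 45 degrees is 0.785; stop at 1.4. Steel plate 163 x 150 x 6 mm, about 0.45 kg, hinged along its rear edge; free hinge, it falls shut from every angle
- guard_hinge (a point): Middle of the guard's hinge axis, at slicer (80, -85, 122) mm; the axis runs along the slicer's y
- guard_bar (a point): Middle of the guard's bar handle: round black bar, 12 mm thick, along the slicer's y, 220 mm from the hinge axis in the plate's plane (slicer (-140, -85, 122) mm when shut). Two 10 mm arms, 55 mm to either side of the middle, carry it 55 mm in front of the plate's and the chamber's front edge; all is open between them, and the round bar can turn between the finger pads as the guard rises
- brush: Bench brush, about 0.15 kg, loose, standing on its bristles. Origin: centre of the bristles' underside; x points from the handle to the head, z up. Head: stiff bristles 120 (x) x 32 (y) x 36 mm high, with a wooden back 130 x 36 mm, top at z 52. Flat wooden handle, 22 wide (y), 20 high (z 34 to 54), from x -60 to -200. It starts with the handle towards the robot, to the right of the slicer
- brush_grip (a point): Grip point in the middle of the brush handle's section, at (-105, 0, 44) mm in the brush's frame
- carrot_mid (a point): Centre of the carrot end, orange, 29 mm across, 22 mm high
- potato_mid (a point): Centre of the potato chunk, brown, 32 x 27 x 22 mm
- radish_mid (a point): Centre of the white radish slice, 29 mm across, 20 mm high
- turnip_mid (a point): Centre of the white turnip chunk, 28 x 28 x 24 mm
- mug: White mug, 76 mm across, 85 mm high, to the left of the slicer; origin under its centre. Leave alone
- bowl: Yellow bowl, 120 mm across, 50 mm high, at the near left; origin under its centre. Leave alone
- jar: Glass jar with a white cap, 70 mm across, 100 mm high, at the right, beyond the brush; origin under its centre. Leave alone

How it is judged:
By the outcome, as a careful person would: the job done as asked, in the order asked, and still so for the second after the job is handed in, while the arm keeps its last pose, push and grip.
It also fails if it takes over 64 s, if anything falls off the work surface, if the arm or the gripper's body presses on something with over 40 N, if the wrist force passes 120 N, or if a joint passes its speed limit or range.

## Robot

A 7-joint arm with a two-finger parallel gripper is mounted at the origin on the work surface. World frame = base frame: x ahead of the robot, y to its left, z up, the work surface at z = 0. Lengths are in m, angles in rad, forces in N, time in s.
With the tool pointing down it reaches from about 0.4 to 0.85 m from the base axis. Payload 4.5 kg.
Tool frame: the origin (TCP) lies between the finger pads; the fingertips stand 19 mm ahead of it and the grasp point (between the pads) is the TCP; z points along the fingers, y is the direction in which the jaws open and shut (so a half turn about z gives the same grasp; the last joint's range is limited). The gripper opens to 88 mm and grips with 3 to 60 N. Pads are 18 mm wide; open, the fingers measure 123 mm over their backs; the gripper's body (75 mm by 187 mm) begins 45 mm behind the grasp point.
Start: joints at [-1.204, 0.689, -0.195, 1.565, 0.157, 0.902, -0.215], TCP at [0.204, 0.591, 0.223] pointing down, gripper open.
Joint ranges: [-3.01, 3.01], [-0.46, 2.08], [-1.47, 1.51], [0.13, 2.56], [-1, 4.14], [0.04, 2.09], [-2.66, 2.66]. Speed limits (rad/s): [2.57, 2.57, 3.14, 3.14, 3.14, 3.14, 3.14].

## Interface

Orientations are given as a unit quaternion [x, y, z, w].
In Python, from plant import status, snapshot, finish_job, cut_out, tip_of gives the robot as it stands. The module is installed in compiled form; this text tells all that it offers.
- The arm moves only by the tool carry_out, never from a script. Its arguments are lists of equal length, an entry for each row: "linear": the shift along the world's x, y, z in m, a list of three; "roll": the turn about the world's z in rad. A call has 1 to 8 rows; each row is the pose to reach, as a shift and turn from the pose measured when the call began; what a row does not reach only later rows make up. A row lasts 1/12 s, in which the tool goes at most 41.7 mm and 7.16 degrees, less where a joint would pass 70% of its speed; a pose out of reach is approached as far as the arm can. A call with a gripper value outside its range is refused whole. "gripper" is the opening, from 0 (shut) to 1 (fully open), set as the call begins (left out, the last holds). The fingers move at their own pace and stop on an object; "grip_force" is the grip in N (left out, the last holds). Time passes only in rows, so rows that repeat a pose let the fingers close. It gives the time, the measured TCP pose, the force and the opening at its end, in the units of the state.
- status.get_state(): the state, without advancing time (a new reading comes with each control period).
- snapshot(name): name is "scene" or "top" or "wrist"; returns a dict with "img" (384x512x3 uint8, red, green, blue), "range_z" (384x512 float32, m along the optical axis (not along the pixel's ray), 0 where there is no reading), "fx", "fy", "cx", "cy" (pixels), "k1" (the pictures are not rectified: a ray, as slopes to the right and down, at radius r is drawn at 1 + k1 r^2 times it, then the intrinsics apply), "world_from_camera" (4x4, takes a point from camera to world coordinates). Camera axes: x right, y down, z forward; pixel columns grow to the right and rows downward; lengths in m; the calibration is good to about 2 mm. A picture is of the moment at which its call begins.
- finish_job(): hands the job in, once; it reports no verdict.
Trained networks look in a picture, given as the dict that the camera call returned (one of the last four; its "shot" number tells which), for a name from the list of things; names that differ only in an ending like _2 or _b are one class to them, and where a whole thing is asked for, a point or a joint stands for the part that bears it (a point fixed in the world has none). Each returns a list of dicts, best first, with "confidence" (0 to 1); they miss things now and then, are a little off and sometimes report something else, mostly with a low value. They report only what shows in the picture. A call takes as long as a camera call.
- cut_out(picture, query): "region" (384x512 bool, what is visible of it) and "pixel" ([column, row] in pixels, amid what is visible of it).
- tip_of(picture, query): "pixel" ([column, row] in pixels: a listed point, or the origin of a listed thing).
The state is a dict: "clock": time; "q": joint angles; "qd": joint speeds; "joint_torque": joint torques, N m; "tool_pos": TCP position; "eef_rot": TCP orientation; "contact_force": force on the tool from outside, world axes, zero at the start; "moment": the same for the moment, N m; "opening": opening from 0.0 (shut) to 1.0 (fully open).
Only numpy, scipy, OpenCV 4.12 (cv2) and the standard library are available. Lean on these libraries where they do the work, as an engineer would, in place of code of your own. Each camera call takes 0.05 s, during which the arm holds its last target.

## Working session

There is one attempt and no reset: what is moved stays moved. The work goes in short steps, Python scripts to look and compute and a tool call to move; the robot and the scene stay as the last step left them, time stands still between calls to the robot, and variables do not carry over. Pictures are saved under pics/ and viewed, and the job is handed in when it is done.

Besides the shell and the picture viewer there is one more tool, called as name([rows], argument=value, ...), one row to a line, values as JSON. carry_out: Moves the arm, as the interface text tells. Its arguments: {"type":"object","properties":{"linear":{"type":"array"},"roll":{"type":"array"},"gripper":{"type":"number"},"grip_force":{"type":"number"}},"required":["linear","roll"]}

```bash
mkdir -p pics; cat > h.py <<'E'
import numpy as np, cv2
from plant import status, snapshot, finish_job, cut_out, tip_of
def K(p): return np.array([[p['fx'],0,p['cx']],[0,p['fy'],p['cy']],[0,0,1.]])
def dist(p): return np.array([p['k1'],0,0,0,0.])
def rays(p,px):
    px=np.asarray(px,float).reshape(-1,1,2)
    return cv2.undistortPoints(px,K(p),dist(p)).reshape(-1,2)
def at_depth(p,px,d):
    r=rays(p,px); d=np.broadcast_to(d,(len(r),))
    c=np.c_[r*d[:,None],d]; T=p['world_from_camera']; return c@T[:3,:3].T+T[:3,3]
def at_z(p,px,z):
    r=rays(p,px); T=p['world_from_camera']; d=np.c_[r,np.ones(len(r))]@T[:3,:3].T
    s=(z-T[2,3])/d[:,2]; return T[:3,3]+d*s[:,None]
def cloud(p,region=None):
    m=p['range_z']>0
    if region is not None: m=m&region
    v,u=np.nonzero(m)
    return at_depth(p,np.c_[u,v],p['range_z'][v,u]), np.c_[u,v]
def save(p,n,marks=()):
    im=cv2.cvtColor(p['img'],cv2.COLOR_RGB2BGR).copy()
    for (x,y,t) in marks:
        cv2.circle(im,(int(x),int(y)),3,(255,0,255),1); cv2.putText(im,t,(int(x)+4,int(y)),0,.35,(255,0,255),1)
    cv2.imwrite('pics/'+n+'.png',im)
def proj(p,P):
    T=np.linalg.inv(p['world_from_camera']); P=np.asarray(P,float).reshape(-1,3)
    c=P@T[:3,:3].T+T[:3,3]
    return cv2.projectPoints(c,np.zeros(3),np.zeros(3),K(p),dist(p))[0].reshape(-1,2)
E
python3 - <<'E'
from h import *
print(status.get_state())
pts=['bed_end','tray_in','guard_hinge','guard_bar','brush','brush_grip','carrot_mid','potato_mid','radish_mid','turnip_mid','mug','bowl','jar','slicer']
for cam in ['top','scene']:
    p=snapshot(cam); print(cam,p['world_from_camera'].round(3).tolist(),p['fx'],p['k1'])
    marks=[]
    for n in pts:
        r=tip_of(p,n)
        for q in r[:2]:
            u,v=q['pixel']; d=p['range_z'][int(np.clip(v,0,383)),int(np.clip(u,0,511))]
            print(n,round(q['confidence'],2),np.round(q['pixel'],1),at_depth(p,[q['pixel']],d).round(3))
        if r: marks.append((*r[0]['pixel'],n))
    save(p,cam+'0',marks)
E
```

```text
{'clock': 0.0, 'q': array([-1.20421599,  0.68995939, -0.19452121,  1.56636506,  0.15732802,
        0.90248992, -0.21513906]), 'qd': array([ 1.98188335e-04,  5.18844624e-04,  5.22794142e-04, -2.54473367e-03,
       -8.63990523e-05,  1.06216738e-03,  1.56551247e-03]), 'joint_torque': array([ 3.97965123e-04, -5.27564728e+01, -1.26641627e+00, -1.53434175e+01,
       -5.25306864e-02,  6.42060550e-03,  1.62612891e-04]), 'tool_pos': array([0.20400462, 0.59006262, 0.22261999]), 'eef_rot': array([ 1.65588437e-01,  9.86194522e-01, -9.10111736e-04, -7.56536466e-05]), 'contact_force': array([ 0.28846914, -0.55771404,  0.16029316]), 'moment': array([ 0.03896692, -0.02537984, -0.01192565]), 'opening': 1.000661593435636}
top [[0.003, -0.997, 0.071, 0.458], [-1.0, -0.004, -0.005, 0.086], [0.005, -0.071, -0.997, 1.421], [0.0, 0.0, 0.0, 1.0]] 447.05821724174547 -0.11592235532673742
bed_end 0.68 [211.4 170.2] [[0.612 0.224 0.058]]
tray_in 0.67 [194.5 167.2] [[0.628 0.284 0.004]]
tray_in 0.65 [394.2 216. ] [[ 0.473 -0.343  0.046]]
guard_hinge 0.82 [303.9 149.2] [[ 0.668 -0.054  0.121]]
guard_bar 0.8 [2
[... 951 characters left out ...]
_hinge 0.84 [196.5 176.1] [[ 0.656 -0.059  0.124]]
guard_bar 0.86 [254.8 156.4] [[ 0.386 -0.103 -0.005]]
brush 0.59 [172.6 142.5] [[ 0.59  -0.332  0.015]]
brush_grip 0.86 [194.  120.1] [[ 0.482 -0.345  0.055]]
brush_grip 0.74 [263.7 229.7] [[0.6   0.195 0.079]]
carrot_mid 0.62 [259.4 215. ] [[0.578 0.149 0.081]]
potato_mid 0.41 [244.1 240. ] [[0.666 0.187 0.082]]
radish_mid 0.48 [239.2 226. ] [[0.648 0.141 0.08 ]]
turnip_mid 0.6 [265.4 229.4] [[0.597 0.198 0.082]]
mug 0.7 [358.1 304.3] [[0.551 0.512 0.066]]
bowl 0.89 [381.5 258.4] [[0.387 0.463 0.047]]
bowl 0.23 [244.9 240.6] [[0.665 0.19  0.081]]
jar 0.76 [145.6 170.1] [[ 0.739 -0.259  0.032]]
slicer 0.68 [235.2 211.2] [[0.616 0.081 0.058]]
```

View pics/top0.png

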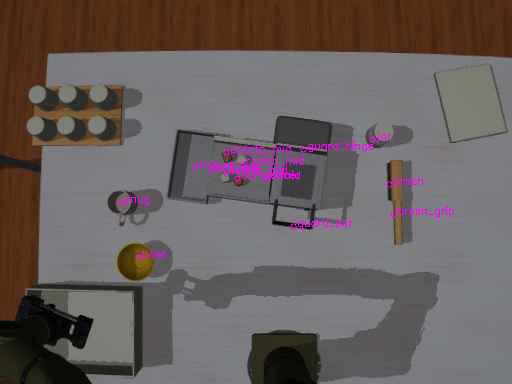

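View pics/scene0.png

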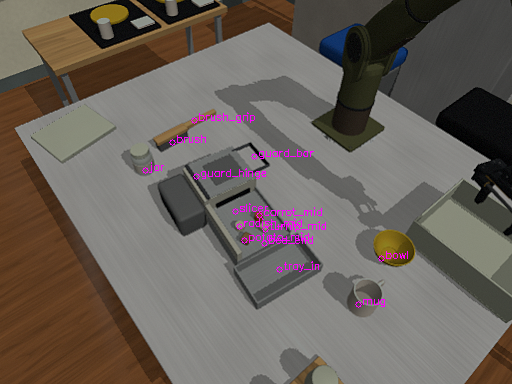

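```bash
cat > fit.py <<'E'
from h import *
from scipy.optimize import least_squares
L={'bed_end':(0,180,60),'tray_in':(0,244,4),'guard_hinge':(80,-85,122),'guard_bar':(-140,-85,122),'slicer':(0,0,0)}
L={k:np.array(v)/1000 for k,v in L.items()}
def S(x,P):
    c,s=np.cos(x[2]),np.sin(x[2]); P=np.atleast_2d(P)
    return np.c_[x[0]+c*P[:,0]-s*P[:,1],x[1]+s*P[:,0]+c*P[:,1],P[:,2]]
E
python3 - <<'E'
from fit import *
ob=[];ps={}
for cam in ['top','scene']:
    p=ps[cam]=snapshot(cam)
    for n in L:
        if n=='slicer': continue
        r=tip_of(p,n)
        if r: ob.append((cam,n,r[0]['pixel']))
def f(x): return np.concatenate([(proj(ps[c],S(x,L[n]))[0]-px) for c,n,px in ob])
r=least_squares(f,[.6,.05,-.1],loss='soft_l1'); print(r.x); 
for o,e in zip(ob,f(r.x).reshape(-1,2)): print(o[:2],e.round(1))
np.save('slicer0.npy',r.x)
# outlines
def box(x0,x1,y0,y1,z): return np.array([(x0,y0,z),(x1,y0,z),(x1,y1,z),(x0,y1,z)])/1000
rects=[box(-80,80,-10,180,60),box(-110,110,182,306,45),box(-83,80,-160,-10,125),box(-146,-134,-140,-30,128),box(95,185,-160,-10,95)]
for cam in ps:
    p=ps[cam]; im=cv2.cvtColor(p['img'],cv2.COLOR_RGB2BGR); 
    im=cv2.resize(im,None,fx=4,fy=4,interpolation=cv2.INTER_CUBIC)
    for R in rects:
        q=((proj(p,S(r.x,R))+.5)*4-.5).astype(int); cv2.polylines(im,[q.reshape(-1,1,2)],True,(0,255,0),1)
    c=(proj(p,S(r.x,[0,.06,.06]))[0]*4).astype(int)
    x0=max(0,c[0]-390);y0=max(0,c[1]-290)
    cv2.imwrite(f'pics/{cam}_fit0.png',im[y0:y0+580,x0:x0+780])
    P,uv=cloud(p); 
    # slicer-frame cloud analysis
    c,s=np.cos(r.x[2]),np.sin(r.x[2]); d=P[:,:2]-r.x[:2]; l=np.c_[c*d[:,0]+s*d[:,1],-s*d[:,0]+c*d[:,1]]*1000
    z=P[:,2]*1000
    for nm,m in {'guardtop':(abs(z-125)<5)&(abs(l[:,1]+85)<90)&(l[:,0]>-95)&(l[:,0]<110),'bar':(abs(z-125)<8)&(abs(l[:,1]+85)<50)&(l[:,0]<-115)&(l[:,0]>-160),'bed':(abs(z-60)<5)&(abs(l[:,0])<95)&(l[:,1]>-20)&(l[:,1]<200),'rim':(abs(z-45)<5)&(abs(l[:,0])<130)&(l[:,1]>170)&(l[:,1]<330),'motor':(abs(z-95)<5)&(l[:,0]>90)&(l[:,0]<210)&(l[:,1]<10)&(l[:,1]>-180)}.items():
        if m.sum()>5: print(cam,nm,m.sum(),np.percentile(l[m],[1,50,99],axis=0).round(0).tolist(),z[m].mean().round(1))
E
```

```text
[ 0.59759132  0.04723246 -0.13257128]
('top', 'bed_end') [-0.  -3.3]
('top', 'tray_in') [-1.3  1.4]
('top', 'guard_hinge') [-2.1  0.9]
('top', 'guard_bar') [ 0.9 -2.4]
('scene', 'bed_end') [ 2.  -0.8]
('scene', 'tray_in') [-3.1  2.1]
('scene', 'guard_hinge') [-2.3 -2.8]
('scene', 'guard_bar') [ 1.3 -4.5]
top guardtop 2749 [[-86.0, -158.0], [-1.0, -84.0], [84.0, -11.0]] 125.2
top bar 139 [[-147.0, -134.0], [-141.0, -85.0], [-136.0, -37.0]] 126.3
top bed 2625 [[-80.0, -6.0], [-2.0, 78.0], [78.0, 179.0]] 59.5
top rim 290 [[-112.0, 182.0], [-6.0, 264.0], [108.0, 308.0]] 44.4
top motor 1307 [[99.0, -163.0], [138.0, -84.0], [180.0, -3.0]] 94.4
scene guardtop 2043 [[-84.0, -153.0], [5.0, -73.0], [86.0, -6.0]] 125.0
scene bar 105 [[-144.0, -135.0], [-136.0, -88.0], [-118.0, -36.0]] 124.9
scene bed 2401 [[-80.0, -4.0], [-4.0, 91.0], [78.0, 184.0]] 59.3
scene rim 510 [[-110.0, 182.0], [9.0, 227.0], [110.0, 311.0]] 44.0
scene motor 1172 [[95.0, -158.0], [141.0, -73.0], [182.0, 2.0]] 93.8
```

View pics/top_fit0.png

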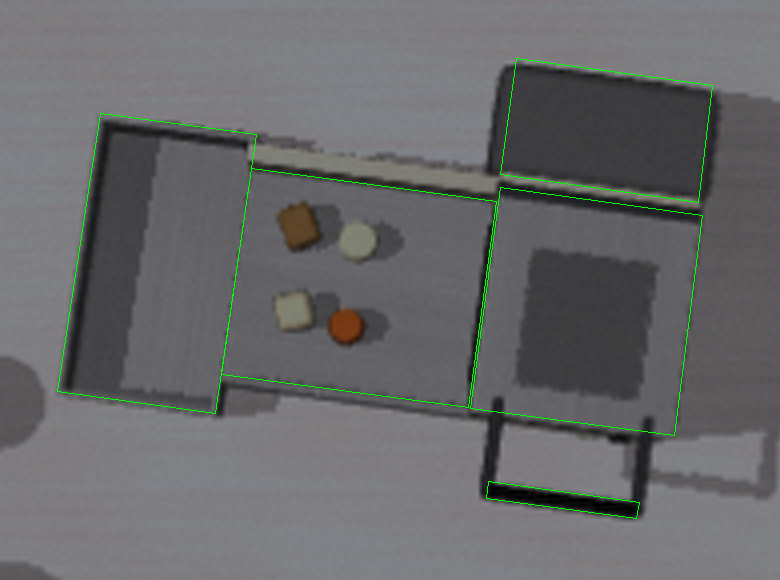

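```bash
python3 - <<'E'
from fit import *
x=np.load('slicer0.npy')
def edge(P):return P
c,s=np.cos(x[2]),np.sin(x[2])
for cam in ['top','scene']:
    p=snapshot(cam); P,uv=cloud(p)
    d=P[:,:2]-x[:2]; l=np.c_[c*d[:,0]+s*d[:,1],-s*d[:,0]+c*d[:,1]]*1000; z=P[:,2]*1000
    # brush
    m=(P[:,1]<-.28)&(P[:,1]>-.42)&(P[:,0]>.35)&(P[:,0]<.68)&(z>25)
    Q=P[m]; rect=cv2.minAreaRect((Q[:,:2]*1000).astype(np.float32)); print(cam,'brush',m.sum(),rect,z[m].max())
    h=m&(z>46)
    Q=P[h,:2]; cc=Q.mean(0); u,sv,vt=np.linalg.svd(Q-cc); t=(Q-cc)@vt[0]; w=(Q-cc)@vt[1]
    print(vt[0],cc,t.min(),t.max(),w.min(),w.max())
    for a in np.linspace(t.min(),t.max(),10): 
        k=abs(t-a)<.012; print(np.round([*(cc+a*vt[0]),w[k].min(),w[k].max(),P[h][k][:,2].mean()],3))
    # trimmings
    m=(z>66)&(z<100)&(abs(l[:,0])<70)&(l[:,1]>20)&(l[:,1]<185)
    M=np.zeros((384,512),np.uint8); M[uv[m,1],uv[m,0]]=1
    n,lab=cv2.connectedComponents(M)
    for i in range(1,n):
        k=m&(lab[uv[:,1],uv[:,0]]==i)
        print('trim',k.sum(),l[k].min(0).round(),l[k].max(0).round(),z[k].max().round(), p['img'][uv[k,1],uv[k,0]].mean(0).round())
    for n in ['mug','bowl','jar']:
        r=cut_out(p,n)
        if r:
            Q,_=cloud(p,r[0]['region']); Q=Q[Q[:,2]>.02]; print(n,r[0]['confidence'],np.percentile(Q,[2,98],axis=0).round(3).tolist())
E
```

```text
top brush 866 ((517.3067626953125, -351.97271728515625), (262.1490478515625, 40.25783157348633), 1.0757811069488525) 64.23913535713677
[-0.99987887 -0.01556417] [ 0.53096347 -0.35030946] -0.11735932180673415 0.14474046181976194 -0.018985981797380314 0.018941313236111427
[ 0.648 -0.348 -0.017  0.019  0.052]
[ 0.619 -0.349 -0.019  0.018  0.052]
[ 0.59  -0.349 -0.017  0.019  0.052]
[ 0.561 -0.35  -0.017  0.019  0.052]
[ 0.532 -0.35  -0.019  0.018  0.052]
[ 0.503 -0.351 -0.01   0.009  0.054]
[ 0.474 -0.351 -0.013  0.013  0.053]
[ 0.444 -0.352 -0.011  0.011  0.054]
[ 0.415 -0.352 -0.011  0.01   0.053]
[ 0.386 -0.353 -0.01   0.011  0.053]
trim 96 [ 21. 121.] [ 57. 154.] 88.0 [81. 61. 40.]
trim 1 [ 60. 125.] [ 60. 125.] 67.0 [96. 95. 99.]
trim 1 [60. 82.] [60. 82.] 66.0 [101. 101. 106.]
trim 70 [19. 77.] [ 47. 104.] 85.0 [119. 120. 106.]
trim 1 [55. 72.] [55. 72.] 67.0 [ 99.  99. 103.]
trim 1 [59. 39.] [59. 39.] 67.0 [100. 101. 104.]
trim 2 [49. 62.] [50. 65.] 66.0 [95. 94. 98.]
trim 1 [53. 38.] [53. 38.] 66.0 [100. 100. 103.]
trim 1 [ 25. 108.] [ 25. 108.] 66.0 [ 99.  99. 102.]
trim 1 [ 13
[... 1279 characters left out ...]
866397
[ 0.386 -0.349 -0.012  0.009  0.051]
[ 0.415 -0.348 -0.013  0.011  0.052]
[ 0.444 -0.347 -0.017  0.012  0.052]
[ 0.474 -0.347 -0.013  0.011  0.052]
[ 0.503 -0.346 -0.013  0.012  0.051]
[ 0.533 -0.345 -0.017  0.015  0.05 ]
[ 0.562 -0.345 -0.021  0.017  0.05 ]
[ 0.591 -0.344 -0.016  0.017  0.051]
[ 0.621 -0.343 -0.018  0.02   0.05 ]
[ 0.65  -0.343 -0.017  0.018  0.05 ]
trim 171 [-41.  85.] [ -9. 150.] 88.0 [113.  92.  66.]
trim 80 [23. 81.] [ 49. 109.] 83.0 [126. 127. 105.]
trim 114 [ 24. 124.] [ 59. 158.] 85.0 [89. 71. 46.]
mug 0.74 [[0.451, -0.103, 0.12], [0.66, 0.043, 0.13]]
bowl 0.66 [[0.277, 0.408, 0.021], [0.389, 0.513, 0.051]]
jar 0.64 [[0.45, -0.103, 0.12], [0.663, 0.044, 0.13]]
```

carry_out([
  [0.022,-0.029,0.0125],
  [0.044,-0.058,0.025],
  [0.066,-0.087,0.0375],
  [0.088,-0.116,0.05],
  [0.11,-0.145,0.0625],
  [0.132,-0.174,0.075],
  [0.154,-0.203,0.0875],
  [0.176,-0.232,0.1],
], roll=[-0.12,-0.24,-0.36,-0.48,-0.6,-0.72,-0.84,-0.96])

```text
clock: 3.07
tool_pos: [0.3809, 0.3572, 0.3243]
eef_rot: [0.605, 0.797, 0.0, -0.0]
contact_force: [0.5, 0.7, -0.4]
opening: 1.003
```

carry_out([
  [0.015,-0.036,0],
  [0.03,-0.072,0],
  [0.045,-0.108,0],
  [0.06,-0.144,0],
  [0.075,-0.18,0],
  [0.09,-0.216,0],
  [0.1,-0.252,0],
  [0.1,-0.288,0],
], roll=[-0.12,-0.24,-0.36,-0.48,-0.6,-0.72,-0.84,-0.96])

```text
clock: 3.73
tool_pos: [0.4828, 0.0674, 0.3246]
eef_rot: [0.905, 0.425, 0.001, 0.001]
contact_force: [-0.1, -0.2, -0.9]
opening: 1.002
```

```bash
python3 -c "
from h import *
s=status.get_state(); print(s['q'].round(2),s['tool_pos'],s['eef_rot'])"
```

```text
[-0.48  0.39  0.37  1.84 -0.17  0.93 -0.73] [0.48277195 0.06736054 0.32460216] [9.05425319e-01 4.24502581e-01 1.45825184e-03 6.51329106e-04]
```

carry_out([
  [0.002,-0.036,0],
  [0.004,-0.072,0],
  [0.006,-0.108,0],
  [0.008,-0.144,0],
  [0.01,-0.18,0],
  [0.01,-0.216,0],
  [0.01,-0.252,0],
  [0.01,-0.288,0],
], roll=[0.12,0.24,0.36,0.48,0.6,0.72,0.84,0.96])

```text
clock: 4.4
tool_pos: [0.4925, -0.2223, 0.3247]
eef_rot: [0.605, 0.796, 0.002, 0.0]
contact_force: [1.2, 0.8, -0.9]
opening: 0.996
```

carry_out([
  [-0.003,-0.03,-0.01],
  [-0.007,-0.06,-0.02],
  [-0.01,-0.09,-0.035],
  [-0.014,-0.12,-0.05],
  [-0.014,-0.128,-0.065],
  [-0.014,-0.128,-0.08],
  [-0.014,-0.128,-0.095],
  [-0.014,-0.128,-0.11],
], roll=[0.12,0.24,0.36,0.48,0.6,0.72,0.84,0.96])

```text
clock: 5.07
tool_pos: [0.4784, -0.3507, 0.214]
eef_rot: [0.166, 0.986, 0.002, -0.001]
contact_force: [-0.1, 0.1, -0.0]
opening: 1.001
```

carry_out([
  [0,0,-0.01],
  [0,0,-0.02],
  [0,0,-0.03],
  [0,0,-0.03],
  [0,0,-0.03],
], roll=[0.12,0.24,0.36,0.36,0.36])

```text
clock: 5.48
tool_pos: [0.4782, -0.3506, 0.1837]
eef_rot: [-0.012, 1.0, 0.002, -0.001]
contact_force: [0.5, -0.3, 0.9]
opening: 0.999
```

```bash
python3 - <<'E'
from h import *
s=status.get_state(); print(s['q'].round(2),s['tool_pos'],s['eef_rot'],s['clock'])
q=s['eef_rot']; print('tooly deg',np.degrees(2*np.arctan2(q[1],q[0]))-90)
for cam in ['wrist','scene']:
    p=snapshot(cam); save(p,cam+'1')
    r=tip_of(p,'brush_grip'); print([(round(a['confidence'],2),np.round(a['pixel'],1),at_z(p,[a['pixel']],.044).round(4)) for a in r[:2]])
    r=cut_out(p,'brush')
    if r:
        P,uv=cloud(p,r[0]['region'])
        m=(P[:,2]>.045)&(P[:,2]<.06); Q=P[m,:2]; cc=Q.mean(0); u,sv,vt=np.linalg.svd(Q-cc,full_matrices=False); print(cam,vt[0],cc,len(Q))
        for a in [.40,.43,.46,.49,.52,.56,.60]:
            k=abs(Q[:,0]-a)<.008
            if k.sum()>3: print(a,k.sum(),Q[k,1].min().round(4),Q[k,1].max().round(4))
        print('xmin,max',Q[:,0].min(),Q[:,0].max())
E
```

```text
[ 0.7   0.7  -0.24  1.7   0.22  0.77  1.94] [ 0.47817776 -0.35060279  0.18373791] [-0.01150127  0.99993112  0.00196838 -0.00126261] 5.4833
tooly deg 91.3179813435249
[(0.91, array([256.2, 179. ]), array([[ 0.4804, -0.35  ,  0.044 ]]))]
wrist [0.99990841 0.01353432] [ 0.49565526 -0.35008387] 5905
0.4 471 -0.3619 -0.3405
0.43 429 -0.3616 -0.3402
0.46 392 -0.3612 -0.3395
0.49 365 -0.3608 -0.3392
0.52 449 -0.3674 -0.3321
0.56 462 -0.3672 -0.3317
0.6 294 -0.3658 -0.3315
xmin,max 0.38500551205336775 0.6035257175482004
[(0.65, array([189.8, 117.9]), array([[ 0.4819, -0.376 ,  0.044 ]]))]
scene [0.9996423  0.02674455] [ 0.5329197  -0.34483066] 427
0.4 22 -0.3621 -0.3379
0.43 22 -0.3611 -0.3352
0.46 22 -0.3608 -0.3354
0.49 22 -0.3589 -0.3336
0.52 23 -0.3605 -0.3314
0.56 29 -0.3624 -0.3289
0.6 29 -0.363 -0.3268
xmin,max 0.3876643227605563 0.6494421588153216
```

carry_out([
  [0.001,0,-0.035],
  [0.001,0,-0.07],
  [0.001,0,-0.1],
  [0.001,0,-0.125],
  [0.001,0,-0.14],
  [0.001,0,-0.14],
  [0.001,0,-0.14],
], roll=[-0.002,-0.004,-0.005,-0.005,-0.005,-0.005,-0.005])

```text
clock: 6.37
tool_pos: [0.4798, -0.3506, 0.0445]
eef_rot: [-0.01, 1.0, 0.001, -0.001]
contact_force: [-0.1, -0.1, 1.2]
opening: 0.996
```

carry_out([
  [0,0,0],
  [0,0,0],
  [0,0,0],
  [0,0,0],
  [0,0,0],
  [0,0,0],
  [0,0,0],
  [0,0,0],
], roll=[0,0,0,0,0,0,0,0], gripper=0, grip_force=45)

```text
clock: 7.03
tool_pos: [0.4798, -0.3506, 0.0446]
eef_rot: [-0.01, 1.0, 0.001, -0.001]
contact_force: [-0.8, 0.3, -0.5]
opening: 0.418
```

carry_out([
  [0,0,0],
  [0,0,0],
  [0,0,0],
  [0,0,0],
  [0,0,0],
  [0,0,0],
], roll=[0,0,0,0,0,0], gripper=0)

```text
clock: 7.53
tool_pos: [0.4798, -0.3506, 0.0445]
eef_rot: [-0.01, 1.0, 0.001, -0.001]
contact_force: [0.2, -0.5, -0.0]
opening: 0.005
```

carry_out([
  [0,0,0.01],
  [0,0,0.03],
  [0,0,0.06],
  [0,0,0.09],
  [0,0,0.12],
  [0,0,0.15],
  [0,0,0.15],
], roll=[0,0,0,0,0,0,0])

```text
clock: 8.12
tool_pos: [0.4831, -0.3525, 0.2012]
eef_rot: [-0.01, 1.0, -0.002, 0.004]
contact_force: [0.5, 0.7, -0.0]
opening: 0.002
```

```bash
python3 - <<'E'
from fit import *
s=status.get_state(); t=s['tool_pos'];print(s['q'].round(2),t,s['eef_rot'],s['clock'],s['contact_force'],s['moment'],s['opening'])
for cam in ['top','scene']:
    p=snapshot(cam); save(p,cam+'2')
    P,uv=cloud(p)
    m=(P[:,2]>.17)&(P[:,2]<.24)&(P[:,0]>.53)&(P[:,0]<.68)&(abs(P[:,1]+.35)<.05); Q=P[m]
    if m.sum()>20:
        print(cam,m.sum(),Q.min(0),Q.max(0)); A=np.c_[Q[:,0]-.584,Q[:,1]+.349,np.ones(len(Q))]
        print('top plane', np.linalg.lstsq(A,Q[:,2],rcond=None)[0], np.median(Q[:,2]))
        u,sv,vt=np.linalg.svd(Q[:,:2]-Q[:,:2].mean(0),full_matrices=False); print(vt[0])
x=np.load('slicer0.npy')
for yb in (30,60,190,205):
    # origin of brush at slicer (8,yb); grip at -105
    print(yb,S(x,[(.008-.105),yb/1000,0]).round(4))
E
```

```text
[ 0.7   0.68 -0.25  1.68  0.22  0.8   1.94] [ 0.48309449 -0.35246086  0.20121867] [-0.01002412  0.99994038 -0.0017809   0.00394836] 8.1167 [ 0.47511609  0.65918632 -0.0356035 ] [-0.02528021 -0.03993351 -0.05742553] 0.0024428981086705684
30 [[0.5054 0.0898 0.    ]]
60 [[0.5094 0.1195 0.    ]]
190 [[0.5266 0.2484 0.    ]]
205 [[0.5285 0.2633 0.    ]]
```

```bash
python3 - <<'E'
from fit import *
p=snapshot('wrist'); save(p,'wrist2')
r=cut_out(p,'brush'); print(len(r))
E
```

```text
1
```

View pics/wrist2.png

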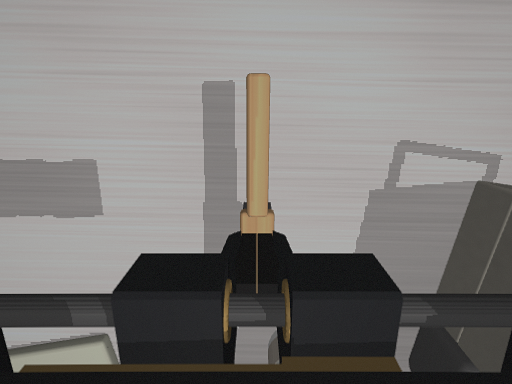

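View pics/wrist1.png

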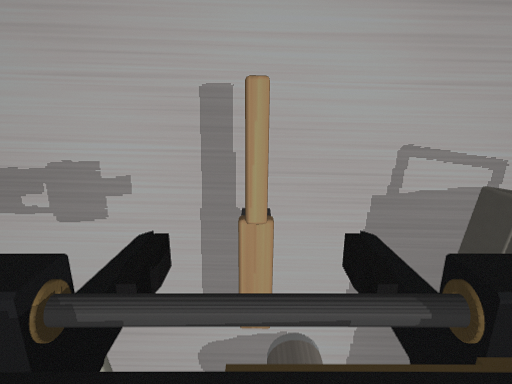

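View pics/scene2.png

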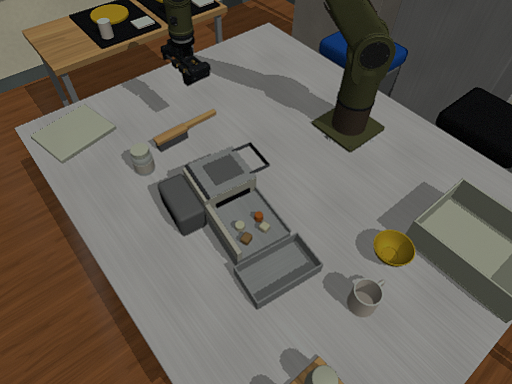

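```bash
python3 - <<'E'
from fit import *
s=status.get_state(); t=s['tool_pos']; print(t)
for cam in ['top','scene','wrist']:
    p=snapshot(cam); T=p['world_from_camera']; print(cam,T[:3,3].round(3), T[:3,2].round(3))
    tips=t+np.array([[0,0,0],[0,0,-.019],[0,0,.045],[0,.03,0]])
    q=proj(p,tips); print(q.round(0).tolist())
    save(p,cam+'3',[(a,b,str(i)) for i,(a,b) in enumerate(q)])
    P,uv=cloud(p)
    m=(P[:,2]>.12)&(abs(P[:,0]-t[0])<.3)&(abs(P[:,1]-t[1])<.15)
    print(m.sum(), P[m].min(0) if m.any() else '', P[m].max(0) if m.any() else '')
E
```

```text
[ 0.47903201 -0.35027273  0.19405023]
top [0.458 0.086 1.421] [ 0.071 -0.005 -0.997]
[[413.0, 213.0], [410.0, 213.0], [419.0, 213.0], [402.0, 213.0]]
12081 [ 0.21136316 -0.40446104  0.21142558] [ 0.53462661 -0.20027913  0.83814947]
scene [0.997 0.608 0.994] [-0.395 -0.467 -0.791]
[[190.0, 88.0], [190.0, 93.0], [188.0, 77.0], [194.0, 92.0]]
2313 [ 0.4398091  -0.44402765  0.20916993] [ 0.52966281 -0.25189612  0.51699762]
wrist [ 0.406 -0.352  0.355] [ 0.282  0.011 -0.959]
[[256.0, 237.0], [256.0, 224.0], [257.0, 282.0], [310.0, 238.0]]
47517 [ 0.44401481 -0.42994295  0.20789474] [ 0.49167688 -0.27137544  0.30975494]
```

View pics/scene3.png

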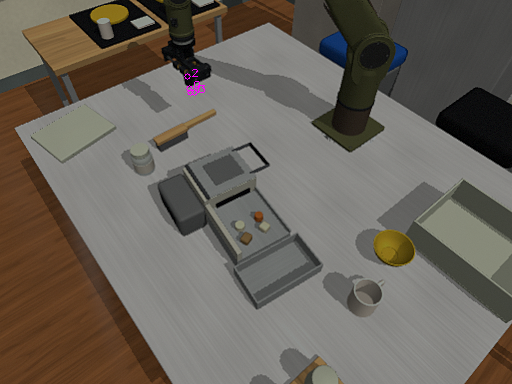

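View pics/wrist3.png

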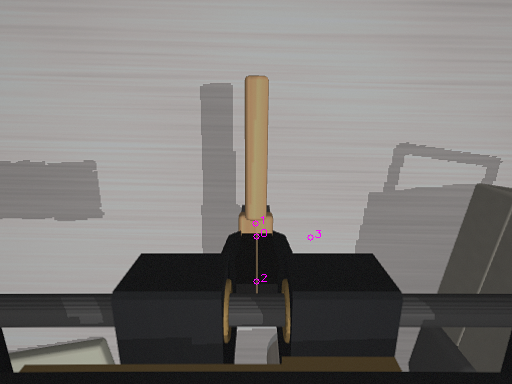

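View pics/top3.png

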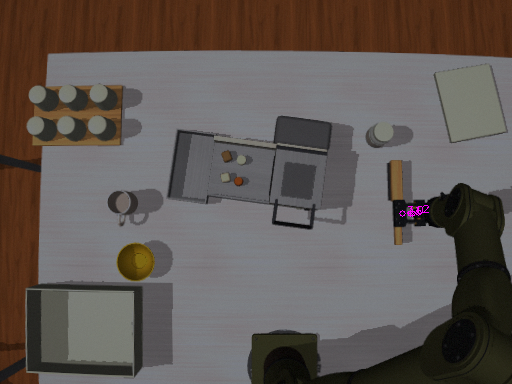

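```bash
python3 - <<'E'
from fit import *
s=status.get_state(); t=s['tool_pos']; print(t)
p=snapshot('wrist'); P,uv=cloud(p)
m=(P[:,2]>.1)&(P[:,2]<.6)
table=(abs(P[:,2])<.03); print('table z',np.median(P[table,2]))
Z=P[m]; o=np.argsort(Z[:,2])
print('lowest',Z[o[:200]].mean(0), Z[o[:400:50]].round(4), uv[m][o[:400:50]].tolist())
for z in np.arange(.2,.32,.01):
    k=abs(Z[:,2]-z)<.005
    if k.sum()>10: print(z.round(3),k.sum(),Z[k].min(0).round(3),Z[k].max(0).round(3))
p=snapshot('scene'); P,uv=cloud(p)
m=(P[:,2]>.1)&(P[:,0]>.35)&(P[:,0]<.6)&(P[:,1]<-.2)&(P[:,1]>-.5); Z=P[m]
for z in np.arange(.15,.32,.01):
    k=abs(Z[:,2]-z)<.005
    if k.sum()>0: print('sc',z.round(3),k.sum(),Z[k].min(0).round(3),Z[k].max(0).round(3))
im=cv2.cvtColor(p['img'],cv2.COLOR_RGB2BGR)[40:130,130:260]; cv2.imwrite('pics/scene4.png',cv2.resize(im,None,fx=6,fy=6,interpolation=cv2.INTER_CUBIC))
E
```

```text
[ 0.47901818 -0.35014636  0.19331353]
table z 9.38045943202348e-05
lowest [ 0.63540856 -0.11548637  0.10183043] [[ 0.6225 -0.115   0.1   ]
 [ 0.6563 -0.118   0.1011]
 [ 0.6221 -0.1155  0.1018]
 [ 0.6317 -0.114   0.1028]
 [ 0.615  -0.1116  0.1034]
 [ 0.6165 -0.1139  0.1043]
 [ 0.6352 -0.1142  0.1054]
 [ 0.6192 -0.112   0.1064]] [[496, 337], [486, 366], [497, 338], [497, 347], [504, 333], [502, 335], [498, 352], [505, 339]]
0.21 260 [ 0.468 -0.364  0.207] [ 0.471 -0.337  0.215]
0.22 567 [ 0.468 -0.365  0.215] [ 0.471 -0.336  0.225]
0.23 849 [ 0.468 -0.366  0.225] [ 0.489 -0.335  0.235]
0.24 601 [ 0.468 -0.362  0.235] [ 0.474 -0.339  0.245]
0.25 1012 [ 0.468 -0.361  0.245] [ 0.475 -0.34   0.255]
0.26 153 [ 0.468 -0.359  0.255] [ 0.49  -0.342  0.265]
0.27 544 [ 0.472 -0.43   0.265] [ 0.492 -0.272  0.275]
0.28 3103 [ 0.444 -0.429  0.275] [ 0.489 -0.272  0.285]
0.29 15309 [ 0.444 -0.415  0.285] [ 0.474 -0.287  0.295]
0.3 19060 [ 0.444 -0.402  0.295] [ 0.465 -0.306  0.305]
0.31 6073 [ 0.454 -0.401  0.305] [ 0.459 -0.302  0.31 ]
sc 0.21 8 [ 0.479 -0.36   0.208] [ 0.489 -0.335  0.215]
sc 0.22 18 [ 0.475 -0.364  0.215] [ 0.49  -0.331  0.223]
sc 0.23 20 [ 0.479 -0.36   0.225] [ 0.491 -0.328  0.235]
sc 0.24 17 [ 0.478 -0.36   0.235] [ 0.49  -0.331  0.245]
sc 0.25 9 [ 0.484 -0.345  0.248] [ 0.491 -0.326  0.255]
sc 0.26 6 [ 0.485 -0.34   0.255] [ 0.491 -0.327  0.262]
sc 0.27 16 [ 0.452 -0.429  0.271] [ 0.511 -0.265  0.275]
sc 0.28 97 [ 0.449 -0.432  0.275] [ 0.516 -0.261  0.285]
sc 0.29 168 [ 0.446 -0.429  0.285] [ 0.516 -0.26   0.295]
sc 0.3 120 [ 0.449 -0.438  0.295] [ 0.516 -0.255  0.305]
sc 0.31 278 [ 0.445 -0.441  0.305] [ 0.517 -0.252  0.315]
```

View pics/scene4.png

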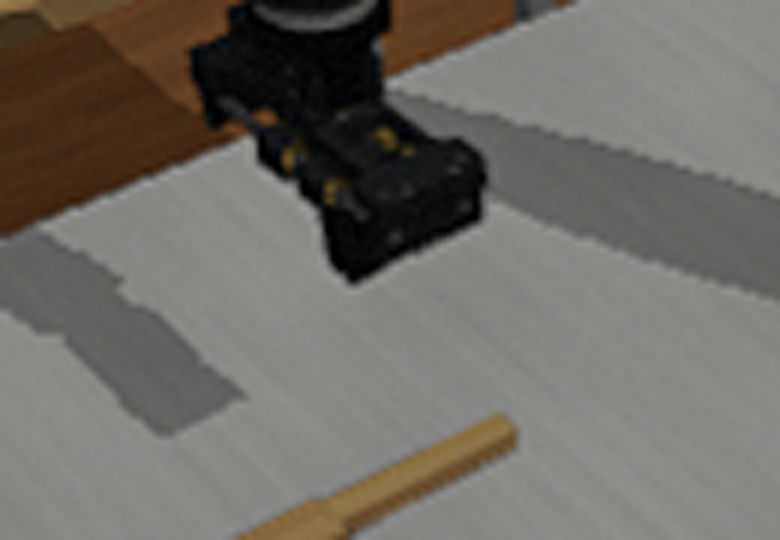

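carry_out([
  [0,0,0],
  [0,0,-0.01],
  [0,0,-0.02],
  [0,0,-0.04],
  [0,0,-0.06],
  [0,0,-0.08],
  [0,0,-0.1],
  [0,0,-0.115],
], roll=[0,0,0,0,0,0,0,0], gripper=1)

```text
clock: 9.23
tool_pos: [0.4781, -0.3495, 0.0757]
eef_rot: [-0.01, 1.0, 0.003, -0.003]
contact_force: [-0.4, 0.1, 0.2]
opening: 0.589
```

```bash
python3 - <<'E'
from fit import *
p=snapshot('wrist'); s=status.get_state(); t=s['tool_pos']; print(t,s['opening'],s['clock']); P,uv=cloud(p)
m=(P[:,2]>.065)&(abs(P[:,0]-t[0])<.05)&(abs(P[:,1]-t[1])<.1); Z=P[m]
for z in np.arange(.07,.25,.01):
    k=abs(Z[:,2]-z)<.005
    if k.sum()>10: print(z.round(3),k.sum(),Z[k].min(0).round(3),Z[k].max(0).round(3))
save(p,'wrist5')
E
```

```text
[ 0.47672789 -0.34852457  0.07346206] 0.6292303635687342 9.2833
0.09 248 [ 0.467 -0.387  0.09 ] [ 0.487 -0.312  0.095]
0.1 815 [ 0.467 -0.39   0.095] [ 0.488 -0.31   0.105]
0.11 1187 [ 0.467 -0.391  0.105] [ 0.489 -0.309  0.115]
0.12 1233 [ 0.467 -0.392  0.115] [ 0.487 -0.308  0.125]
0.13 1311 [ 0.467 -0.393  0.125] [ 0.49  -0.307  0.135]
0.14 1404 [ 0.466 -0.392  0.135] [ 0.491 -0.308  0.145]
0.15 718 [ 0.468 -0.386  0.145] [ 0.492 -0.316  0.155]
0.16 3329 [ 0.443 -0.429  0.155] [ 0.489 -0.272  0.165]
0.17 16404 [ 0.443 -0.408  0.165] [ 0.48  -0.293  0.175]
0.18 22226 [ 0.443 -0.408  0.175] [ 0.469 -0.293  0.185]
0.19 6105 [ 0.454 -0.4    0.185] [ 0.458 -0.301  0.192]
```

View pics/wrist5.png

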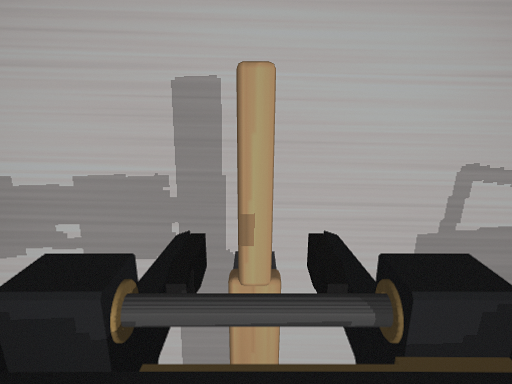

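carry_out([
  [0.002,-0.001,-0.02],
  [0.002,-0.001,-0.04],
  [0.002,-0.001,-0.055],
  [0.002,-0.001,-0.063],
  [0.002,-0.001,-0.063],
  [0.002,-0.001,-0.063],
], roll=[0,0,0,0,0,0])

```text
clock: 9.78
tool_pos: [0.4787, -0.3494, 0.0104]
eef_rot: [-0.011, 1.0, 0.004, -0.005]
contact_force: [-0.8, -0.4, -0.6]
opening: 1.001
```

carry_out([
  [0,0,0],
  [0,0,0],
  [0,0,0],
  [0,0,0],
  [0,0,0],
  [0,0,0],
  [0,0,0],
  [0,0,0],
], roll=[0,0,0,0,0,0,0,0], gripper=0, grip_force=45)

```text
clock: 10.45
tool_pos: [0.4787, -0.3495, 0.0105]
eef_rot: [-0.011, 1.0, 0.004, -0.005]
contact_force: [0.1, -0.3, 1.0]
opening: 0.419
```

carry_out([
  [0,0,0],
  [0,0,0],
  [0,0,0],
  [0,0,0],
], roll=[0,0,0,0])

```text
clock: 10.78
tool_pos: [0.4787, -0.3495, 0.0104]
eef_rot: [-0.011, 1.0, 0.004, -0.005]
contact_force: [-0.5, 0.2, -0.3]
opening: 0.242
```

carry_out([
  [0,0,0],
  [0,0,0.01],
  [0,0,0.03],
  [0,0,0.06],
  [0,0,0.09],
  [0,0,0.12],
  [0,0,0.15],
  [0,0,0.16],
], roll=[0,0,0,0,0,0,0,0])

```text
clock: 11.45
tool_pos: [0.4805, -0.3506, 0.1752]
eef_rot: [-0.01, 1.0, 0.002, -0.002]
contact_force: [1.1, -0.7, -1.3]
opening: 0.243
```

```bash
python3 - <<'E'
from fit import *
s=status.get_state(); t=s['tool_pos'];print(s['q'].round(2),t,s['eef_rot'],s['clock'],s['contact_force'],s['moment'],s['opening'])
for cam in ['scene','wrist']:
    p=snapshot(cam); save(p,cam+'6'); t=status.get_state()['tool_pos']; print(t)
    P,uv=cloud(p)
    r=cut_out(p,'brush')
    print(len(r))
    if not r: continue
    P,uv=cloud(p,r[0]['region'])
    m=(abs(P[:,1]+.35)<.012)&(P[:,0]<.64)&(P[:,2]>.1); Q=P[m]
    for a in np.arange(.38,.66,.02):
        k=abs(Q[:,0]-a)<.006
        if k.sum()>1: print(a.round(2),k.sum(),np.percentile(Q[k,2],[50,95]).round(4),Q[k,1].mean().round(4))
    print('x max',P[P[:,2]>.1].max(0), P[P[:,2]>.1].min(0))
E
```

```text
[ 0.69  0.72 -0.25  1.7   0.23  0.76  1.93] [ 0.48047984 -0.35056779  0.17519778] [-0.01042863  0.99994134  0.00208723 -0.00205164] 11.45 [ 1.08744534 -0.74206696 -1.34762738] [0.04535561 0.01118135 0.02227301] 0.24291484718480194
[ 0.48070552 -0.35075975  0.17515355]
2
0.48 2 [0.217  0.2181] -0.3501
0.5 19 [0.2158 0.2192] -0.3439
0.52 18 [0.2172 0.2204] -0.3459
0.54 13 [0.2145 0.218 ] -0.3506
0.56 16 [0.2148 0.2161] -0.3502
0.58 16 [0.2145 0.2162] -0.3496
0.6 15 [0.2157 0.217 ] -0.3495
0.62 16 [0.2153 0.2173] -0.3506
0.64 9 [0.2148 0.2173] -0.3495
x max [ 0.6516751  -0.30871707  0.25667945] [ 0.48351554 -0.36786991  0.16104037]
[ 0.47849583 -0.34951365  0.17070693]
1
0.4 2173 [0.2165 0.2176] -0.3512
0.42 1874 [0.2164 0.2175] -0.351
0.44 1618 [0.2163 0.2174] -0.3508
0.46 1473 [0.2161 0.2174] -0.3506
0.48 1282 [0.2161 0.2171] -0.3504
0.5 181 [0.2162 0.2171] -0.3499
0.52 957 [0.2157 0.2168] -0.3503
x max [ 0.52956422 -0.33172681  0.27915796] [ 0.3858866  -0.36772339  0.18742551]
```

View pics/scene6.png

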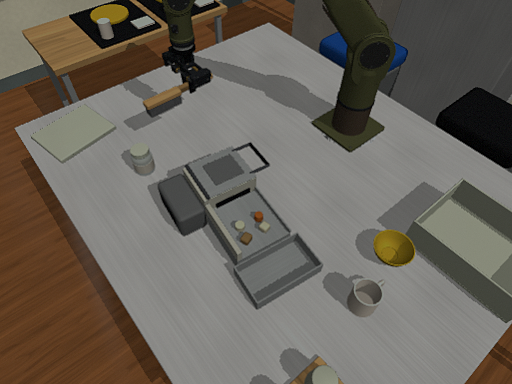

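carry_out([
  [0,0.01,0.015],
  [0.002,0.03,0.025],
  [0.004,0.06,0.03],
  [0.006,0.095,0.03],
  [0.008,0.13,0.03],
  [0.01,0.165,0.03],
  [0.012,0.2,0.03],
  [0.014,0.235,0.03],
], roll=[0,-0.02,-0.04,-0.06,-0.08,-0.1,-0.12,-0.149])

```text
clock: 12.32
tool_pos: [0.49, -0.1122, 0.1974]
eef_rot: [0.064, 0.998, 0.005, -0.008]
contact_force: [0.9, 1.1, -1.7]
opening: 0.242
```

carry_out([
  [0.002,0.035,0],
  [0.004,0.07,0],
  [0.006,0.105,0],
  [0.008,0.14,0],
  [0.009,0.17,0],
  [0.01,0.19,0],
  [0.011,0.203,0],
  [0.011,0.204,0],
], roll=[0,0,0,0,0,0,0,0])

```text
clock: 12.98
tool_pos: [0.4996, 0.0955, 0.1956]
eef_rot: [0.062, 0.998, 0.006, -0.01]
contact_force: [0.6, 0.1, -1.2]
opening: 0.242
```

```bash
python3 - <<'E'
from fit import *
x=np.load('slicer0.npy')
p=snapshot('top'); p2=snapshot('scene'); p3=snapshot('wrist')
s=status.get_state(); t=s['tool_pos'];q=s['eef_rot']; print(s['q'].round(2),t,s['clock'],s['opening'],'yaw',2*np.arctan2(q[1],q[0])-np.pi)
save(p,'top7');save(p2,'scene7');save(p3,'wrist7')
c,sn=np.cos(x[2]),np.sin(x[2])
def loc(P):
    d=P[:,:2]-x[:2]; return np.c_[c*d[:,0]+sn*d[:,1],-sn*d[:,0]+c*d[:,1],P[:,2]]*1000
print('tcp local',loc(t[None]))
for n,pp in (('top',p),('scene',p2),('wrist',p3)):
    r=cut_out(pp,'brush'); print(n,len(r))
    if r:
        P,_=cloud(pp,r[0]['region']); P=P[P[:,2]>.215]; l=loc(P); 
        if len(l)<10: continue
        print(np.percentile(l,[1,50,99],axis=0).round(1).tolist())
        for a in range(-200,90,30):
            k=abs(l[:,0]-a)<8
            if k.sum()>3: print(a,k.sum(),l[k,1].min().round(1),l[k,1].max().round(1),np.median(l[k,2]).round(1))
E
```

```text
[-0.17  0.58 -0.15  1.93  0.11  0.65  1.06] [0.50003097 0.09021142 0.19623033] 13.1333 0.2481155551294772 yaw -0.13015928842955926
tcp local [[-102.38538289   29.70599172  196.23033287]]
top 2
[[-189.4, 14.2, 228.9], [26.0, 33.5, 234.0], [66.1, 48.8, 239.6]]
-20 20 32.7 48.5 235.4
10 81 14.0 48.8 234.3
40 77 13.8 49.2 233.6
70 23 16.3 48.7 233.5
scene 1
[[-187.3, 15.7, 216.3], [-5.5, 39.1, 234.0], [69.4, 52.9, 241.3]]
-170 6 25.6 36.5 240.0
-80 50 21.7 45.1 237.4
-50 73 15.5 52.9 234.9
-20 74 16.5 52.3 234.0
10 79 13.9 53.3 234.0
40 78 15.2 52.8 233.2
70 49 18.5 50.2 230.3
wrist 1
[[-194.2, 15.7, 226.5], [-145.0, 30.7, 240.0], [-57.4, 45.0, 242.2]]
-200 568 20.1 41.6 240.4
-170 2683 19.8 42.0 240.6
-140 2162 19.6 41.8 240.1
-110 1756 19.6 44.1 239.5
-80 531 19.9 41.0 239.0
-50 244 12.3 48.3 236.3
```

View pics/scene7.png

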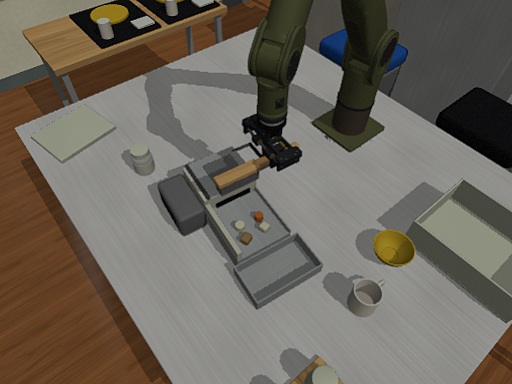

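carry_out([
  [0.002,0,-0.02],
  [0.002,0,-0.04],
  [0.002,0,-0.06],
  [0.002,0,-0.08],
  [0.002,0,-0.095],
  [0.002,0,-0.105],
  [0.002,0,-0.11],
  [0.002,0,-0.11],
], roll=[0,0,0,0,0,0,0,0])

```text
clock: 13.95
tool_pos: [0.5024, 0.0892, 0.0863]
eef_rot: [0.066, 0.998, 0.004, -0.009]
contact_force: [0.3, 0.5, -0.9]
opening: 0.246
```

```bash
python3 - <<'E'
from fit import *
x=np.load('slicer0.npy')
p2=snapshot('scene'); p3=snapshot('wrist')
s=status.get_state(); t=s['tool_pos']; print(t,s['clock'],s['opening'],s['contact_force'])
im=cv2.cvtColor(p2['img'],cv2.COLOR_RGB2BGR)[130:280,160:330]; cv2.imwrite('pics/scene8.png',cv2.resize(im,None,fx=4,fy=4,interpolation=cv2.INTER_CUBIC))
c,sn=np.cos(x[2]),np.sin(x[2])
def loc(P):
    d=P[:,:2]-x[:2]; return np.c_[c*d[:,0]+sn*d[:,1],-sn*d[:,0]+c*d[:,1],P[:,2]]*1000
for pp in (p2,p3):
    r=cut_out(pp,'brush'); 
    if r:
        P,_=cloud(pp,r[0]['region']);l=loc(P); l=l[l[:,2]>95]
        for a in range(-200,90,30):
            k=abs(l[:,0]-a)<8
            if k.sum()>3: print(a,k.sum(),l[k,1].min().round(1),l[k,1].max().round(1),np.median(l[k,2]).round(1))
E
```

```text
[0.50315505 0.08966756 0.08749153] 14.05 0.24554513768960295 [-0.07211475  0.084216   -1.40434484]
-170 22 23.0 42.0 130.1
-80 29 21.2 41.4 125.9
-50 65 10.6 48.4 125.3
-20 70 12.3 48.1 124.5
10 77 11.8 48.7 123.9
40 79 11.8 47.9 123.5
70 58 15.6 48.5 122.1
-200 53 22.3 37.2 129.4
-170 2756 18.7 40.8 131.6
-140 2212 18.4 40.5 131.1
-110 1799 18.1 40.3 130.7
-80 252 18.4 39.2 130.2
-50 874 11.0 46.6 126.6
```

View pics/scene8.png

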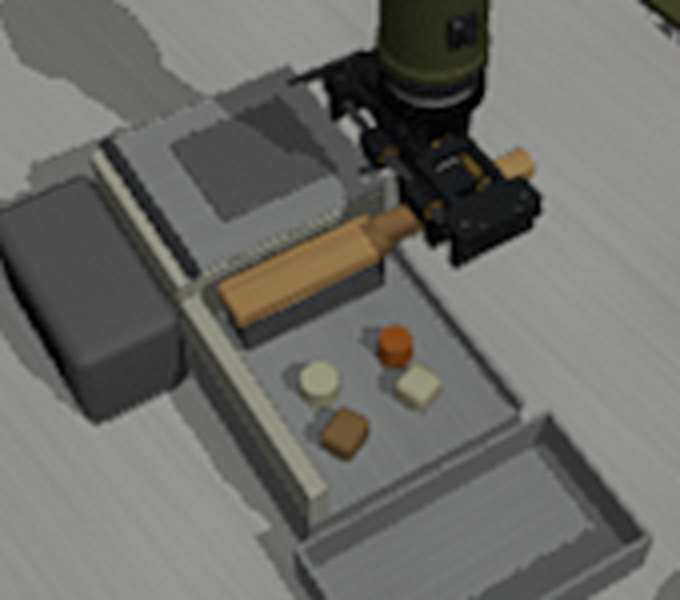

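carry_out([
  [0,0,-0.004],
  [0,0,-0.008],
  [0,0,-0.01],
  [0.0007,0.005,-0.01],
  [0.0021,0.016,-0.01],
  [0.0037,0.028,-0.01],
  [0.0053,0.04,-0.01],
  [0.0069,0.052,-0.01],
], roll=[0,0,0,0,0,0,0,0])

```text
clock: 14.82
tool_pos: [0.5104, 0.1441, 0.0779]
eef_rot: [0.065, 0.998, 0.005, -0.007]
contact_force: [0.7, 0.0, -1.3]
opening: 0.246
```

carry_out([
  [0.0013,0.01,0],
  [0.0027,0.02,0],
  [0.004,0.03,0],
  [0.0053,0.04,0],
  [0.0067,0.05,0],
  [0.008,0.06,0],
  [0.0093,0.07,0],
  [0.0107,0.08,0],
], roll=[0,0,0,0,0,0,0,0])

```text
clock: 15.48
tool_pos: [0.5213, 0.2251, 0.078]
eef_rot: [0.065, 0.998, 0.005, -0.007]
contact_force: [-0.4, -0.4, -1.9]
opening: 0.24
```

```bash
cat > look.py <<'E'
from fit import *
import sys
tag=sys.argv[1]
x=np.load('slicer0.npy')
p2=snapshot('scene'); p1=snapshot('top')
s=status.get_state(); t=s['tool_pos']; print(t,s['eef_rot'].round(4),s['clock'],s['opening'],s['contact_force'],s['q'].round(2))
c,sn=np.cos(x[2]),np.sin(x[2]); d=t[:2]-x[:2]; print('local',c*d[0]+sn*d[1],-sn*d[0]+c*d[1])
im=cv2.cvtColor(p2['img'],cv2.COLOR_RGB2BGR)[170:320,180:350]; a=cv2.resize(im,(450,400),interpolation=cv2.INTER_CUBIC)
im=cv2.cvtColor(p1['img'],cv2.COLOR_RGB2BGR)[120:240,160:265]; b=cv2.resize(im,(350,400),interpolation=cv2.INTER_CUBIC)
cv2.imwrite(f'pics/{tag}.png',np.hstack([a,b]))
E
python3 look.py sweep1
```

```text
[0.52136813 0.22726435 0.07802069] [ 0.0639  0.9979  0.0064 -0.0069] 15.5833 0.24317628406616332 [ 0.52807175 -0.05309915 -1.52725686] [-0.43  0.83 -0.08  1.85  0.09  0.47  0.87]
local -0.09935155680381211 0.1683767390393772
```

View pics/sweep1.png

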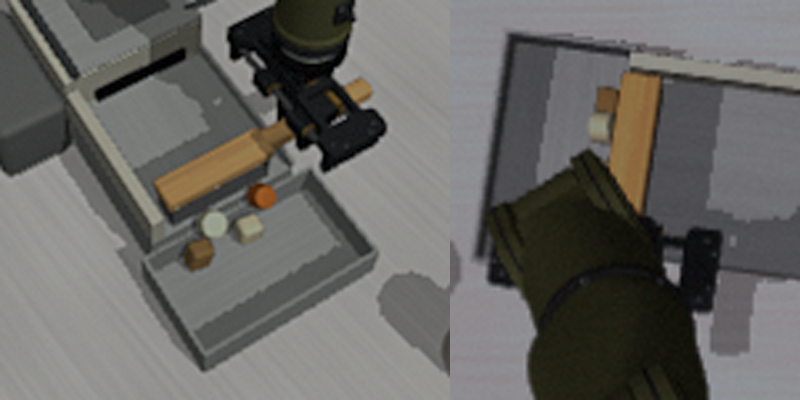

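Brush swept cleanly; potato and turnip are in or at the tray, radish and carrot at the edge (crop about (215,225) and (262,195)). I'll push on about 40 mm more.

carry_out([
  [0.0013,0.01,0],
  [0.0027,0.02,0],
  [0.004,0.03,0],
  [0.005,0.038,0],
  [0.005,0.038,0],
  [0.005,0.038,0],
], roll=[0,0,0,0,0,0])

```text
clock: 16.08
tool_pos: [0.5262, 0.2659, 0.0779]
eef_rot: [0.063, 0.998, 0.006, -0.007]
contact_force: [-0.3, -0.0, -2.5]
opening: 0.244
```

carry_out([
  [0,0,0.02],
  [0,0,0.045],
  [0,0,0.075],
  [0,0,0.105],
  [0,0,0.125],
  [0,0,0.13],
], roll=[0,0,0,0,0,0])

```text
clock: 16.58
tool_pos: [0.5282, 0.2659, 0.2115]
eef_rot: [0.064, 0.998, 0.008, -0.004]
contact_force: [0.7, 1.3, -1.2]
opening: 0.244
```

```bash
python3 look.py sweep2
```

```text
[0.52671632 0.26535457 0.20860438] [ 0.0638  0.9979  0.0066 -0.0062] 16.6833 0.24418009024762716 [ 0.64143392 -0.32932522 -2.22941049] [-0.48  0.66 -0.09  1.69  0.05  0.8   0.85]
local -0.09908518285765901 0.2068396655749715
```

View pics/sweep2.png

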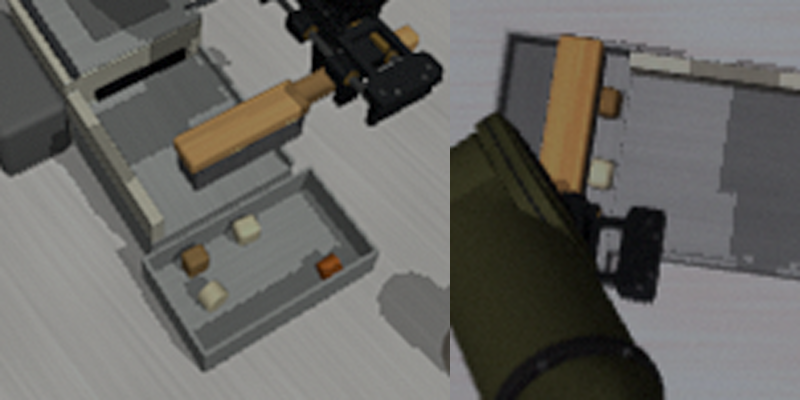

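carry_out([
  [-0.002,-0.015,0],
  [-0.006,-0.05,0],
  [-0.01,-0.088,0],
  [-0.014,-0.126,0],
  [-0.018,-0.164,0],
  [-0.022,-0.202,0],
  [-0.026,-0.24,0],
  [-0.028,-0.278,0],
], roll=[0,0,0,0,0,0,0,0])

```text
clock: 17.35
tool_pos: [0.4962, -0.0147, 0.2067]
eef_rot: [0.064, 0.998, 0.006, -0.009]
contact_force: [0.0, 0.4, -0.7]
opening: 0.246
```

carry_out([
  [-0.002,-0.038,0],
  [-0.004,-0.076,0],
  [-0.006,-0.114,0],
  [-0.008,-0.152,0],
  [-0.01,-0.19,0],
  [-0.012,-0.228,0],
  [-0.014,-0.266,0],
  [-0.016,-0.3,0],
], roll=[0.02,0.04,0.06,0.08,0.1,0.12,0.14,0.149])

```text
clock: 18.02
tool_pos: [0.4778, -0.3172, 0.2043]
eef_rot: [-0.01, 1.0, 0.006, -0.011]
contact_force: [0.8, 0.1, -1.5]
opening: 0.238
```

carry_out([
  [-0.002,-0.015,0],
  [-0.004,-0.026,-0.015],
  [-0.004,-0.028,-0.035],
  [-0.004,-0.028,-0.055],
  [-0.004,-0.028,-0.075],
  [-0.004,-0.028,-0.09],
  [-0.004,-0.028,-0.1],
  [-0.004,-0.028,-0.1],
], roll=[0,0,0,0,0,0,0,0])

```text
clock: 18.68
tool_pos: [0.4711, -0.3438, 0.1007]
eef_rot: [-0.01, 1.0, 0.008, -0.014]
contact_force: [0.4, 1.3, -0.7]
opening: 0.248
```

```bash
cat > brush.py <<'E'
from fit import *
import sys
ps=[(n,snapshot(n)) for n in sys.argv[1:]]
s=status.get_state(); t=s['tool_pos'];q=s['eef_rot']; print(s['q'].round(2),t,q.round(4),s['clock'],s['opening'],s['contact_force'],'yaw',2*np.arctan2(q[1],q[0])-np.pi)
for n,p in ps:
    save(p,n+'_b%d'%(s['clock']*100))
    r=cut_out(p,'brush'); print(n,len(r),'pics',n+'_b%d'%(s['clock']*100))
    if r:
        P,_=cloud(p,r[0]['region']); P=P[(P[:,2]>.045)&(P[:,1]<-.3)]
        for a in np.arange(-.1,.2,.03)+t[0]:
            k=abs(P[:,0]-a)<.006
            if k.sum()>3: print(a.round(3),k.sum(),P[k,1].min().round(4),P[k,1].max().round(4),np.percentile(P[k,2],[50,95]).round(4))
E
python3 brush.py scene wrist
```

```text
[ 0.65  0.81 -0.18  1.76  0.22  0.62  1.94] [ 0.47321013 -0.34490044  0.10356816] [-0.0103  0.9999  0.0068 -0.0118] 18.7833 0.2429967474924621 [ 0.0051918   0.8675851  -1.13769711] yaw 0.02061676779129673
scene 1 pics scene_b1878
0.493 23 -0.3519 -0.3316 [0.1406 0.143 ]
0.523 53 -0.3548 -0.3229 [0.1316 0.1412]
0.553 52 -0.3562 -0.3211 [0.1336 0.141 ]
0.583 57 -0.3568 -0.3202 [0.1274 0.1396]
0.613 59 -0.3572 -0.3211 [0.1299 0.1387]
0.643 25 -0.3533 -0.3182 [0.1342 0.137 ]
wrist 1 pics wrist_b1878
0.403 2037 -0.3566 -0.3346 [0.1474 0.1486]
0.433 1637 -0.3564 -0.3342 [0.1468 0.1478]
0.463 1361 -0.3564 -0.331 [0.146 0.147]
0.493 166 -0.3546 -0.3343 [0.1453 0.1462]
0.523 293 -0.3622 -0.3263 [0.1422 0.144 ]
```

carry_out([
  [0.002,0,-0.02],
  [0.004,-0.002,-0.04],
  [0.004,-0.003,-0.06],
  [0.004,-0.003,-0.075],
  [0.004,-0.003,-0.082],
  [0.004,-0.003,-0.084],
  [0.004,-0.003,-0.084],
], roll=[0,0,0,0,0,0,0])

```text
clock: 19.47
tool_pos: [0.4786, -0.3486, 0.0213]
eef_rot: [-0.01, 1.0, 0.006, -0.01]
contact_force: [-0.1, 0.1, -0.8]
opening: 0.247
```

```bash
python3 brush.py wrist
```

```text
[ 0.63  0.94 -0.14  1.77  0.25  0.47  1.91] [ 0.47888928 -0.34882134  0.02186236] [-0.0103  0.9999  0.0056 -0.0098] 19.5167 0.24424258002672003 [ 0.74710875 -0.19829238 -0.7755958 ] yaw 0.020527721188777992
wrist 1 pics wrist_b1951
0.409 2052 -0.3607 -0.3385 [0.0661 0.0673]
0.439 1645 -0.3604 -0.3384 [0.0655 0.0666]
0.469 1348 -0.3607 -0.3373 [0.065  0.0661]
0.499 139 -0.3582 -0.3389 [0.0645 0.0653]
0.529 301 -0.3663 -0.3303 [0.0619 0.0636]
```

carry_out([
  [0,0,-0.004],
  [0,0,-0.007],
  [0,0,-0.0085],
  [0,0,-0.0095],
  [0,0,-0.0095],
], roll=[0,0,0,0,0])

```text
clock: 19.98
tool_pos: [0.479, -0.3489, 0.0124]
eef_rot: [-0.01, 1.0, 0.005, -0.01]
contact_force: [-0.2, -0.5, -0.8]
opening: 0.245
```

```bash
python3 brush.py wrist
```

```text
[ 0.63  0.96 -0.13  1.77  0.26  0.45  1.91] [ 0.4790092  -0.348975    0.01252186] [-0.0102  0.9999  0.0054 -0.0096] 20.0333 0.24474411989231892 [ 0.26079668 -1.06436412 -0.4376658 ] yaw 0.020435734595103394
wrist 1 pics wrist_b2003
0.409 2017 -0.361 -0.3391 [0.0567 0.0578]
0.439 1623 -0.3607 -0.3387 [0.0563 0.0574]
0.469 1332 -0.3604 -0.3384 [0.056 0.057]
0.499 126 -0.3589 -0.3393 [0.0558 0.0567]
0.529 262 -0.3664 -0.3309 [0.0533 0.055 ]
```

Contact just beginning; 1.5 mm lower, then release.

carry_out([
  [0,0,-0.001],
  [0,0,-0.002],
  [0,0,-0.002],
  [0,0,-0.002],
], roll=[0,0,0,0])

```text
clock: 20.42
tool_pos: [0.4789, -0.349, 0.0106]
eef_rot: [-0.01, 1.0, 0.005, -0.01]
contact_force: [-1.0, -0.3, -0.0]
opening: 0.244
```

carry_out([
  [0,0,0],
  [0,0,0],
  [0,0,0],
  [0,0,0],
  [0,0,0],
  [0,0,0],
  [0,0,0],
  [0,0,0],
], roll=[0,0,0,0,0,0,0,0], gripper=0.8)

```text
clock: 21.08
tool_pos: [0.479, -0.349, 0.0106]
eef_rot: [-0.01, 1.0, 0.005, -0.01]
contact_force: [0.2, -0.6, 0.2]
opening: 0.797
```

carry_out([
  [0,0,0.02],
  [0,0,0.05],
  [0,0,0.085],
  [0,0,0.12],
  [0,0,0.155],
  [0,0,0.185],
  [0,0,0.21],
  [0,0,0.21],
], roll=[0,0,0,0,0,0,0,0])

```text
clock: 21.75
tool_pos: [0.4818, -0.3507, 0.2261]
eef_rot: [-0.01, 1.0, 0.003, -0.005]
contact_force: [0.5, 1.3, 0.3]
opening: 0.802
```

```bash
python3 brush.py wrist scene
```

```text
[ 0.68  0.66 -0.22  1.65  0.17  0.88  1.98] [ 0.47919479 -0.34922734  0.22137708] [-0.0101  0.9999  0.0049 -0.0089] 21.85 0.803137154773489 [ 0.02115581 -0.3755613   0.64252366] yaw 0.020246990091333128
wrist 1 pics wrist_b2185
0.409 260 -0.3596 -0.3389 [0.0538 0.0551]
0.439 230 -0.3593 -0.3392 [0.0538 0.0551]
0.469 227 -0.3589 -0.3383 [0.0538 0.0552]
0.499 200 -0.3585 -0.3375 [0.054  0.0549]
0.529 319 -0.3663 -0.3307 [0.0521 0.0533]
0.559 299 -0.366 -0.33 [0.0521 0.0533]
0.589 278 -0.3645 -0.33 [0.0522 0.0532]
0.619 247 -0.3644 -0.3303 [0.0521 0.0531]
scene 2 pics scene_b2185
0.409 13 -0.3577 -0.3374 [0.0515 0.0537]
0.439 15 -0.3612 -0.336 [0.0514 0.0539]
0.469 18 -0.359 -0.335 [0.0518 0.055 ]
0.499 15 -0.3544 -0.3361 [0.051  0.0549]
0.529 17 -0.3564 -0.33 [0.0509 0.0546]
0.559 24 -0.3614 -0.3266 [0.0505 0.0537]
0.589 22 -0.3614 -0.3274 [0.05   0.0531]
0.619 23 -0.3608 -0.3268 [0.0506 0.0534]
0.649 17 -0.3589 -0.3259 [0.0499 0.0532]
```

carry_out([
  [0,0.01,0],
  [0,0.03,0],
  [0,0.055,0],
  [-0.004,0.08,0],
  [-0.008,0.105,0],
  [-0.012,0.13,0],
  [-0.016,0.155,0],
  [-0.02,0.18,0],
], roll=[-0.1,-0.22,-0.34,-0.46,-0.58,-0.7,-0.82,-0.94], gripper=0.5)

```text
clock: 22.62
tool_pos: [0.4566, -0.1672, 0.2179]
eef_rot: [0.447, 0.895, 0.01, -0.009]
contact_force: [0.5, -0.1, -0.3]
opening: 0.502
```

carry_out([
  [-0.002,0.025,0],
  [-0.004,0.05,0],
  [-0.006,0.075,0],
  [-0.008,0.1,0],
  [-0.01,0.125,0],
  [-0.012,0.145,0],
  [-0.012,0.15,0],
  [-0.012,0.15,0],
], roll=[-0.12,-0.24,-0.36,-0.48,-0.6,-0.72,-0.78,-0.784])

```text
clock: 23.28
tool_pos: [0.4433, -0.015, 0.2165]
eef_rot: [0.754, 0.657, 0.011, -0.005]
contact_force: [0.1, -0.4, -0.3]
opening: 0.502
```

```bash
cat > bar.py <<'E'
from fit import *
import sys
x=np.load('slicer0.npy'); c,sn=np.cos(x[2]),np.sin(x[2])
def loc(P):
    d=P[:,:2]-x[:2]; return np.c_[c*d[:,0]+sn*d[:,1],-sn*d[:,0]+c*d[:,1],P[:,2]]*1000
ps=[(n,snapshot(n)) for n in sys.argv[1:]]
s=status.get_state(); t=s['tool_pos'];q=s['eef_rot']; print(s['q'].round(2),t,q.round(4),s['clock'],s['opening'],s['contact_force'],'yaw vs slicer x',2*np.arctan2(q[1],q[0])-np.pi/2-x[2])
print('tcp local',loc(t[None]))
for n,p in ps:
    tag=n+'_g%d'%(s['clock']*100); save(p,tag); print(tag)
    r=tip_of(p,'guard_bar')
    for a in r[:2]: print('bar',round(a['confidence'],2),np.round(a['pixel'],1),loc(at_z(p,[a['pixel']],.122)).round(1))
    P,uv=cloud(p); l=loc(P)
    m=(abs(l[:,2]-125)<8)&(l[:,0]<-110)&(l[:,0]>-165)&(l[:,1]>-150)&(l[:,1]<-20)
    B=m&(abs(l[:,1]+85)<45)
    if B.sum()>5: print('barpts',B.sum(),np.percentile(l[B],[2,50,98],axis=0).round(1).tolist())
E
python3 bar.py wrist top
```

```text
[-0.26  0.49  0.32  2.12 -0.32  0.57  0.15] [ 0.44396833 -0.01741919  0.21703474] [ 0.7537  0.6571  0.0113 -0.0044] 23.3833 0.5025840689712177 [0.66281516 0.08405421 0.00565932] yaw vs slicer x -0.004261978035412145
tcp local [[-143.72912341  -84.39073603  217.03474304]]
wrist_g2338
bar 0.96 [259.5 195.5] [[-141.1  -84.7  122. ]]
barpts 1483 [[-146.3, -128.0, 123.0], [-140.8, -81.8, 127.0], [-134.8, -41.6, 128.8]]
top_g2338
bar 0.59 [293.2 225.4] [[-142.5  -88.5  122. ]]
bar 0.56 [178.5 180. ] [[-56.9 261.2 122. ]]
barpts 47 [[-147.1, -70.1, 119.7], [-141.3, -55.1, 125.9], [-135.6, -40.3, 130.7]]
```

View pics/wrist_g2338.png

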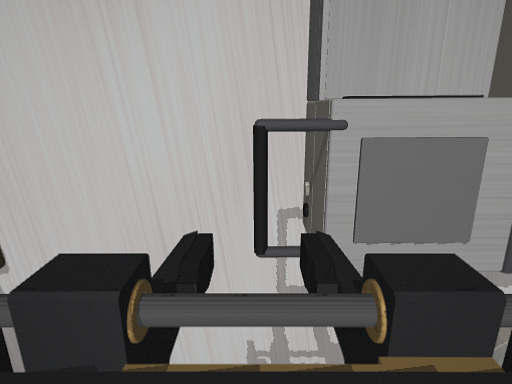

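carry_out([
  [0.003,0,-0.02],
  [0.003,0,-0.04],
  [0.003,0,-0.06],
  [0.003,0,-0.075],
  [0.003,0,-0.085],
  [0.003,0,-0.085],
  [0.003,0,-0.085],
], roll=[0.004,0.004,0.004,0.004,0.004,0.004,0.004])

```text
clock: 24.07
tool_pos: [0.447, -0.0192, 0.1321]
eef_rot: [0.754, 0.657, 0.011, -0.005]
contact_force: [-0.7, 0.0, 0.3]
opening: 0.498
```

```bash
python3 bar.py wrist
```

```text
[-0.16  0.64  0.18  2.19 -0.41  0.32  0.24] [ 0.44748346 -0.0190921   0.13263798] [ 0.7536  0.6572  0.0118 -0.004 ] 24.1167 0.5021612622510393 [-0.41660906  0.08594634  0.09775887] yaw vs slicer x -0.003786718978599918
tcp local [[-140.02370446  -85.58432834  132.63798462]]
wrist_g2411
bar 0.93 [255.9 223.7] [[-140.3  -81.7  122. ]]
barpts 2814 [[-146.3, -122.0, 123.3], [-140.7, -78.3, 127.0], [-135.1, -41.4, 128.8]]
```

carry_out([
  [0,0,-0.012],
  [0,0,-0.024],
  [0,0,-0.035],
  [0,0,-0.042],
  [0,0,-0.045],
  [0,0,-0.045],
  [0,0,-0.045],
], roll=[0,0,0,0,0,0,0])

```text
clock: 24.75
tool_pos: [0.448, -0.019, 0.0883]
eef_rot: [0.753, 0.657, 0.012, -0.004]
contact_force: [0.1, 0.1, 0.7]
opening: 0.497
```

```bash
python3 bar.py wrist
```

```text
[-0.1   0.73  0.09  2.22 -0.45  0.19  0.27] [ 0.4480756  -0.01893142  0.08844483] [ 0.7534  0.6574  0.0124 -0.0034] 24.8 0.4993488750297118 [ 0.09462271 -0.46861357  0.08585509] yaw vs slicer x -0.003407831802305722
tcp local [[-139.45799989  -85.34678626   88.44483176]]
wrist_g2480
bar 0.58 [254.9 261.1] [[-140.3  -82.6  122. ]]
barpts 5136 [[-163.1, -127.6, 119.4], [-140.5, -77.1, 127.0], [-112.5, -41.5, 131.4]]
```

View pics/wrist_g2411.png

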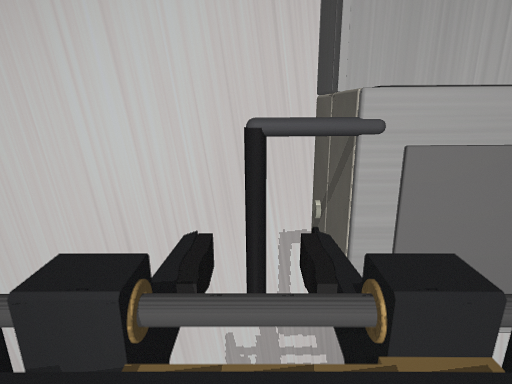

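carry_out([
  [-0.001,0,0],
  [-0.001,0,0],
  [-0.001,0,0],
  [-0.001,0,0],
  [-0.001,0,0],
  [-0.001,0,0],
  [-0.001,0,0],
  [-0.001,0,0],
], roll=[0,0,0,0,0,0,0,0], gripper=0, grip_force=30)

```text
clock: 25.52
tool_pos: [0.4472, -0.0189, 0.0885]
eef_rot: [0.753, 0.657, 0.013, -0.003]
contact_force: [-0.1, 0.1, 1.9]
opening: 0.112
```

```bash
python3 bar.py wrist
```

```text
[-0.1   0.73  0.09  2.22 -0.45  0.19  0.27] [ 0.44724254 -0.01888885  0.08852151] [ 0.7534  0.6574  0.0126 -0.0033] 25.5667 0.11420510141136898 [-0.29273548  0.38495606  1.90901686] yaw vs slicer x -0.0032267146908174504
tcp local [[-140.28937272  -85.41470312   88.52150959]]
wrist_g2556
bar 0.93 [255.4 261.9] [[-140.9  -83.1  122. ]]
barpts 5251 [[-157.2, -127.7, 118.8], [-140.6, -75.8, 126.9], [-123.6, -41.5, 131.6]]
```

carry_out([
  [0.0,0,0.0077],
  [0.001,0,0.0192],
  [0.002,0,0.0306],
  [0.0048,-0.0006,0.0457],
  [0.0084,-0.0011,0.0606],
  [0.0132,-0.0018,0.0752],
  [0.0173,-0.0023,0.086],
  [0.0204,-0.0027,0.093],
], roll=[0,0,0,0,0,0,0,0])

```text
clock: 26.28
tool_pos: [0.4694, -0.0219, 0.1831]
eef_rot: [0.753, 0.657, 0.014, -0.002]
contact_force: [4.8, 0.1, -6.2]
opening: 0.114
```

```bash
cat > guard.py <<'E'
from fit import *
import sys
x=np.load('slicer0.npy'); c,sn=np.cos(x[2]),np.sin(x[2])
def loc(P):
    d=P[:,:2]-x[:2]; return np.c_[c*d[:,0]+sn*d[:,1],-sn*d[:,0]+c*d[:,1],P[:,2]]*1000
ps=[(n,snapshot(n)) for n in sys.argv[1:]]
s=status.get_state(); t=s['tool_pos'];q=s['eef_rot']; print(s['q'].round(2),t,q.round(4),s['clock'],s['opening'],s['contact_force'])
l=loc(t[None])[0]; print('tcp local',l, 'angle by tcp', np.degrees(np.arctan2(l[2]+34-122,80-l[0])), 'radius',np.hypot(l[2]+34-122,80-l[0]))
for n,p in ps:
    tag=n+'_h%d'%(s['clock']*100); save(p,tag); print(tag)
    P,uv=cloud(p); l=loc(P)
    m=(l[:,1]<-20)&(l[:,1]>-150)&(l[:,0]>-80)&(l[:,0]<90)&(l[:,2]>130)
    # exclude gripper: fit plane hinge-angle robustly
    a=np.degrees(np.arctan2(l[m,2]-122,80-l[m,0])); h,e=np.histogram(a,bins=np.arange(0,91,1)); i=h.argmax(); print('peak angle',e[i],h[max(0,i-3):i+4])
    # RANSAC-like in x,z : line of the plate top, free offset
    Q=l[m][:,[0,2]]
    k=abs(a-e[i]-.5)<6; Q=Q[k]
    for _ in range(5):
        cc=Q.mean(0); u,sv,vt=np.linalg.svd(Q-cc,full_matrices=False); d=abs((Q-cc)@vt[1]); Q=Q[d<3*max(np.median(d),.5)]
    v=vt[0]; v=-v if v[0]>0 else v; cc=Q.mean(0); tt=(80-cc[0])/v[0]; print('line angle',np.degrees(np.arctan2(v[1],-v[0])),len(Q),'z at hinge x',cc[1]+tt*v[1],'x range',Q[:,0].min(),Q[:,0].max())
E
python3 guard.py scene top
```

```text
[-0.21  0.57  0.28  2.1  -0.36  0.5   0.2 ] [ 0.46927874 -0.0218492   0.18271916] [ 0.7534  0.6574  0.0138 -0.0018] 26.3833 0.1148483993454663 [ 3.39367218 -1.05638556 -4.68361871]
tcp local [-118.05522632  -85.43626713  182.71916313] angle by tcp 25.559282009440224 radius 219.53950108546098
scene_h2638
peak angle 27 [  8  35 202 342 328 252 162]
line angle 26.24401578515652 1521 z at hinge x 125.9543908107529 x range -79.36390630089808 66.44917312670111
top_h2638
peak angle 28 [ 68 209 245 263 204 161 116]
line angle 26.395054992988896 1405 z at hinge x 125.43045302326999 x range -79.66733675040636 66.96269256381741
```

carry_out([
  [0.0038,-0.0005,0.0086],
  [0.0094,-0.0013,0.0186],
  [0.0156,-0.0021,0.0283],
  [0.0221,-0.0029,0.0377],
  [0.0292,-0.0039,0.0467],
  [0.0369,-0.0049,0.0553],
  [0.0414,-0.0055,0.0602],
  [0.0414,-0.0055,0.0602],
], roll=[0,0,0,0,0,0,0,0])

```text
clock: 27.05
tool_pos: [0.5143, -0.0278, 0.243]
eef_rot: [0.753, 0.658, 0.016, 0.001]
contact_force: [10.1, -1.5, -14.6]
opening: 0.113
```

```bash
python3 guard.py scene top; python3 look.py end1
```

```text
[-0.25  0.53  0.35  1.91 -0.3   0.73  0.15] [ 0.51345753 -0.02765546  0.24218595] [7.533e-01 6.576e-01 1.520e-02 5.000e-04] 27.15 0.10702250352350282 [ 11.13561108  -0.67072026 -13.55258735]
tcp local [-73.49660874 -85.35187625 242.18595236] angle by tcp 45.12836741226049 radius 217.56497144726683
scene_h2715
peak angle 47 [  8  44 254 419 317 262 180]
line angle 46.139670341943436 1625 z at hinge x 127.68530202658627 x range -79.17036499154023 73.46397756683196
top_h2715
peak angle 73 [ 49  63 136 406 350 232  36]
line angle 75.21255718014157 1281 z at hinge x 83.94625574283481 x range -79.96754581768512 78.2997088877899
[ 0.5132282  -0.02766817  0.24197762] [7.533e-01 6.575e-01 1.500e-02 3.000e-04] 27.25 0.10604652804670277 [ 10.53359601  -2.1814497  -12.68115827] [-0.25  0.53  0.35  1.91 -0.3   0.72  0.15]
local -0.07372224163187417 -0.08539479247569012
```

carry_out([
  [0,0,-0.001],
  [0,0,-0.002],
  [0,0,-0.002],
  [0,0,-0.002],
], roll=[0,0,0,0])

```text
clock: 27.58
tool_pos: [0.5109, -0.0274, 0.2395]
eef_rot: [0.753, 0.657, 0.014, -0.001]
contact_force: [-6.2, 0.4, 3.4]
opening: 0.109
```

```bash
python3 guard.py scene; python3 look.py end2
```

```text
[-0.24  0.53  0.35  1.92 -0.3   0.72  0.15] [ 0.51101964 -0.02737541  0.23960779] [ 0.7533  0.6575  0.0138 -0.0014] 27.6333 0.10642661318969687 [-6.08419562  1.00656242  3.38701366]
tcp local [-75.95011881 -85.39653235 239.60778941] angle by tcp 44.19110966867339 radius 217.49795715419873
scene_h2763
peak angle 74 [303 328 319 443 257  88   0]
line angle 76.6705017721623 2284 z at hinge x 2.8612120263321685 x range -79.98436849409622 78.24521938897638
[ 0.51112376 -0.0274025   0.23971799] [ 0.7533  0.6575  0.0139 -0.0012] 27.7333 0.10788140407313326 [-6.23067349  1.00502367  3.35058624] [-0.24  0.53  0.35  1.92 -0.3   0.72  0.15]
local -0.07584333590867413 -0.08540962523991685
```

View pics/end2.png

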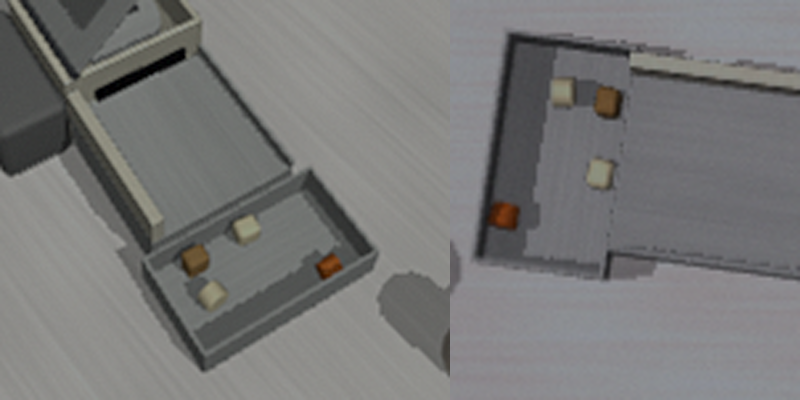

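```bash
ls pics | grep scene_h
```

```text
scene_h2638.png
scene_h2715.png
scene_h2763.png
```

```bash
sed -i "s/&(l\[:,2\]>130)/\&(l[:,2]>130)\&(np.degrees(np.arctan2(l[:,2]-122,80-l[:,0]))<60)/" guard.py; python3 guard.py scene top
```

```text
[-0.24  0.53  0.35  1.92 -0.3   0.72  0.15] [ 0.51114807 -0.02738546  0.23973119] [ 0.7533  0.6575  0.0139 -0.0012] 27.8333 0.10807734891036151 [-4.97934422  0.14938705  3.18969127]
tcp local [-75.8214847  -85.38952181 239.731194  ] angle by tcp 44.23804084948264 radius 217.49181668894653
scene_h2783
peak angle 46 [ 12  49 274 402 299 297 162]
line angle 45.06567194903116 1617 z at hinge x 127.54181382571652 x range -78.28054189221905 73.1362206104946
top_h2783
peak angle 46 [ 13  56 184 226 123  87  69]
line angle 45.33054934750258 837 z at hinge x 125.2707757664702 x range -79.50775327851724 72.52698484673724
```

View pics/scene_h2763.png

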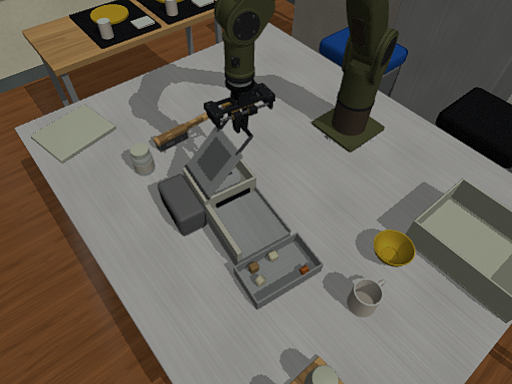

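```bash
python3 -c "
from plant import *
print(finish_job()); print(status.get_state()['clock'])"
```

```text
the job is handed in; nothing more can be done
None
the job is handed in; nothing more can be done
```

The job is handed in at about 28 s. The trimmings are in the tray, the brush is back on its bristles, and the gripper is holding the guard open at about 45°.

- **Sweep:** With the guard shut, I swept all four trimmings off the bed with the brush. The last pictures show all four in the catch tray and the bed empty.
- **Brush:** It stands at its starting spot. The depth readings showed it level on its bristles, with the handle top at 54 mm and the head top at 52 mm.
- **Guard:** Fits to the plate gave 45.1° from the scene camera and 45.3° from the top camera. The gripper position gives 44.2°. It was still holding the bar, with about 6 N left on the tool and the readings steady.
- **Mug, bowl and jar:** I didn't go near them, and they look unmoved in the last scene picture. I did not re-measure them.

**What went wrong:** My first brush grasp closed on nothing. The reported TCP height was about 34 mm lower than where the cameras showed the fingers to be. I measured that offset, allowed for it from then on, and the second grasp held. While raising the guard I also pulled on the bar with about 17 N, and eased that off before handing in.

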